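# Take the tiered sample cake apart

## Robot

A 6-joint arm with a two-finger parallel gripper is mounted at the origin on a cart in front of the work surface, level with it; the furniture and walls round the work are solid. World frame = base frame: x ahead of the robot, y to its left, z up, the work surface at z = 0. Lengths are in m, angles in rad, forces in N, time in s.
With the tool pointing down it reaches from about 0.3 to 1 m from the base axis. Payload 5.1 kg.
Tool frame: the origin (TCP) lies between the finger pads; the fingertips stand 22 mm ahead of it and the grasp point (between the pads) lies 3 mm ahead of it (r.tip_extent is the z of the fingertips in the tool frame, in m); z points along the fingers, y is the line along which they close (so a half turn about z gives the same grasp; the last joint's range is limited). The gripper opens to 95 mm and grips with 3 to 60 N. Pads are 20 mm wide; open, the fingers measure 119 mm over their backs; the gripper's body (75 mm by 180 mm) begins 59 mm behind the grasp point.
Start: joints at [-1.371, 0.124, 1.65, -0, 1.367, -0.083], TCP at [0.181, -0.624, 0.237] pointing down, gripper open.
Joint ranges: [-2.61, 2.61], [-1.02, 2.33], [0.03, 2.71], [-1.35, 4.49], [0.32, 2.68], [-2.91, 2.91]. Speed limits (rad/s): [2.57, 2.57, 3.14, 3.14, 3.14, 3.14].

## Interface

Orientations are given as a unit quaternion [w, x, y, z].
In Python, from station import r gives the robot as it stands. The module is installed in compiled form; this text tells all that it offers.
- The arm moves only by the shell command python3 -m pendant 'ROWS' [FORCE]. ROWS is a JSON list of rows, 1 to 10 of them, each of 7 numbers: the finger opening in m, then dx, dy, dz in m, then a rotation vector rx, ry, rz in rad; each row is the pose to reach, as a shift and turn from the pose commanded when the command began, along the tool's axes at that moment; what a row does not reach only later rows make up. A row lasts 1/12 s, in which the tool goes at most 0.0417 m and 0.125 rad, less where a joint would pass 70% of its speed; a pose out of reach is approached as far as the arm can. The fingers move at their own pace and stop on an object; FORCE is the grip in N (left out, the last holds). Time passes only in rows, so rows that do not move let the fingers close. It prints the time, the measured TCP pose, the force, the opening and the grip force at its end.
- r.sense(): the state, without advancing time (a new reading comes with each control period).
- r.capture(name): name is "scene" or "top" or "wrist"; returns a dict with "image" (480x640x3 uint8, red, green, blue), "range_z" (480x640 float32, m along the optical axis (not along the pixel's ray), 0 where there is no reading), "fx", "fy", "cx", "cy" (pixels), "T" (4x4, takes a point from camera to world coordinates). Camera axes: x right, y up, looking along -z (the intrinsics and any distortion apply to the point x, -y, -z); pixel columns grow to the right and rows downward; lengths in m; the calibration is good to about 2 mm. A picture is of the moment at which its call begins.
- r.hand_in(): hands the job in; it is judged then, once.
The state is a dict: "time": time; "joint_pos": joint angles; "qd": joint speeds; "tau": joint torques, N m; "ee_pos": TCP position; "tool_rot": TCP orientation; "contact_force": force on the tool from outside, world axes, zero at the start; "wrist_torque": the same for the moment, N m; "finger_gap": finger opening in m; "grasp_force": force on a finger pad.
Only numpy, scipy, OpenCV 4.12 (cv2) and the standard library are available. Lean on these libraries where they do the work, as an engineer would, in place of code of your own. Each camera call takes 0.05 s, during which the arm holds its last target. There are 200 camera calls.

## Task

Take the little three-tier dummy cake apart: put the sugar rose on the pale pink foam pad, petals up, and stand each tier upright in the middle of the round card of its own colour (yellow on yellow, green on green, blue on blue). Set everything down without dropping it or tipping it over, and leave it all standing free.

Things in the scene. Friction and masses are not known exactly. Their poses are not given: they have to be found in the camera images.
- rose: pink sugar rose with a green calyx below, about 25 x 27 mm across and 18 mm high, lying petals up on top of the yellow tier at the start. Origin: centre of its underside, sunk 3 mm: at rest its origin lies 3 mm below the surface it sits on, and its petals reach 18 mm above the origin; z up through the petals. Grasp it from above across the flower, 5 to 18 mm above the origin. Loose, about 12 g
- tier_small: solid round dummy cake tier, yellow icing with a white ribbon and white beads, 34 mm diameter, 32 mm high, the smallest. At the start it stands on the middle of the green tier, under the rose. Origin: centre of its underside; z up through its top when upright. Grasp it across its diameter from above. Loose, under 150 g
- tier_middle: solid round dummy cake tier, green icing with a white ribbon and white beads, 48 mm diameter, 32 mm high, the middle one. At the start it stands on the middle of the blue tier. Origin: centre of its underside; z up through its top when upright. Grasp it across its diameter from above. Loose, under 150 g
- tier_large: solid round dummy cake tier, blue icing with a white ribbon and white beads, 62 mm diameter, 32 mm high, the largest. At the start it stands on the worktop, at the bottom of the stack. Origin: centre of its underside; z up through its top when upright. Grasp it across its diameter from above. Loose, under 150 g
- card_yellow: round yellow cake card with a thin white ring, 90 mm diameter, 6 mm thick, flat on the worktop and fixed to it. Origin: centre of its underside, so its top is 6 mm above the origin; z up. The small yellow tier belongs on its middle
- card_green: round green cake card with a thin white ring, 90 mm diameter, 6 mm thick, flat on the worktop and fixed to it. Origin: centre of its underside, so its top is 6 mm above the origin; z up. The middle-sized green tier belongs on its middle
- card_blue: round blue cake card with a thin white ring, 90 mm diameter, 6 mm thick, flat on the worktop and fixed to it. Origin: centre of its underside, so its top is 6 mm above the origin; z up. The large blue tier belongs on its middle
- pad: pale pink foam pad, rectangular, 75 mm along its x, 110 mm along its y, 14 mm thick, flat on the worktop and fixed to it, firm. Origin: centre of its underside, so its top is 14 mm above the origin; z up
There are look-alikes about, which are no part of the job. Leave any black look-alike of the card_yellow alone.

How it is judged:
At the end, for the whole second after the job is handed in: Each tier stands upright (within about 9 degrees) and at rest on the card of its own colour, its centre within 12 mm of the card's centre; the rose rests on the foam pad, its centre over the pad, petals up (within about 34 degrees) (horizontal distance between tier_large and card_blue below 0.012 m and z of tier_large in the frame of card_blue between 0.002 and 0.01 m and angle between each of tier_large, tier_middle, tier_small's own z axis and vertical below 0.15 rad and linear speed of each of tier_large, tier_middle, tier_small, rose below 0.02 m/s and horizontal distance between tier_middle and card_green below 0.012 m and z of tier_middle in the frame of card_green between 0.002 and 0.01 m and horizontal distance between tier_small and card_yellow below 0.012 m and z of tier_small in the frame of card_yellow between 0.002 and 0.01 m and x of rose in the frame of pad between -0.036 and 0.036 m and y of rose in the frame of pad between -0.053 and 0.053 m and z of rose in the frame of pad between 0.005 and 0.02 m and angle between rose's own z axis and vertical below 0.6 rad); the robot touches nothing.
It fails at once if a tier or the rose is tipped over (more than about 50 degrees) (angle between any of rose, tier_small, tier_middle, tier_large's own z axis and vertical above 0.9 rad).
It fails at once if a tier or the rose is dropped (falls faster than 0.8 m/s, untouched by the fingers) ((linear speed of rose above 0.8 m/s and contact force between rose and the fingers below 0.02 N) or (linear speed of tier_small above 0.8 m/s and contact force between tier_small and the fingers below 0.02 N) or (linear speed of tier_middle above 0.8 m/s and contact force between tier_middle and the fingers below 0.02 N) or (linear speed of tier_large above 0.8 m/s and contact force between tier_large and the fingers below 0.02 N)).
It also fails if it takes over 99 s, if anything falls off the work surface, if the arm or the gripper's body presses on something with over 40 N, if the wrist force passes 120 N, or if a joint passes its speed limit or range.

## Working session

There is one attempt and no reset: what is moved stays moved. The work goes in short steps, Python scripts to look and compute and a shell command to move; the robot and the scene stay as the last step left them, time stands still between calls to the robot, and variables do not carry over. Pictures are saved under pics/ and viewed, at most 14 in all, crops included, and the job is handed in when it is done.

```bash
mkdir -p pics; python3 - <<'E'
from station import r
import cv2,numpy as np
s=r.sense();print(s)
for n in("scene","top"):
    c=r.capture(n);np.savez(f"pics/{n}0.npz",**c);cv2.imwrite(f"pics/{n}0.png",c["image"][:,:,::-1]);print(n,c["fx"],c["cx"],c["cy"],c["T"].round(3).tolist(),[k for k in c])
E
```

```text
{'time': 0.0, 'joint_pos': array([-1.37060394e+00,  1.24491110e-01,  1.65169475e+00,  2.89193450e-05,
        1.36748964e+00, -8.26082550e-02]), 'qd': array([ 6.58519231e-05, -1.12371824e-03, -1.20919898e-03,  2.01618882e-04,
        1.13302130e-03, -1.20533221e-03]), 'tau': array([ 1.35774564e-03, -4.17602992e+01, -3.59927595e+01,  7.74884247e-02,
        4.92638745e-02, -1.83401949e-04]), 'ee_pos': array([ 0.18123345, -0.62359239,  0.2353838 ]), 'tool_rot': array([-1.04045751e-03,  9.90019497e-01,  1.40926618e-01, -4.70579030e-05]), 'contact_force': array([ 0.04954129, -0.44467755, -0.12062889]), 'wrist_torque': array([ 0.00582893, -0.00482554,  0.03141613]), 'grasp_force': 0.0, 'finger_gap': 0.09524684320192678}
scene 441.22047768204266 319.9503633256971 237.8313979353927 [[-0.91, 0.23, -0.344, 0.08], [-0.414, -0.534, 0.737, 0.708], [-0.014, 0.813, 0.582, 0.779], [0.0, 0.0, 0.0, 1.0]] ['image', 'range_z', 'fx', 'fy', 'cx', 'cy', 'T']
top 598.1973144676313 313.2413264096522 231.3610302551819 [[0.027, 0.984, -0.178, 0.213], [-1.0, 0.025, -0.014, -0.191], [-0.01, 0.178, 0.984, 1.652], [0.0, 0.0, 0.0, 1.0]] ['image', 'range_z', 'fx', 'fy', 'cx', 'cy', 'T']
```

View pics/scene0.png

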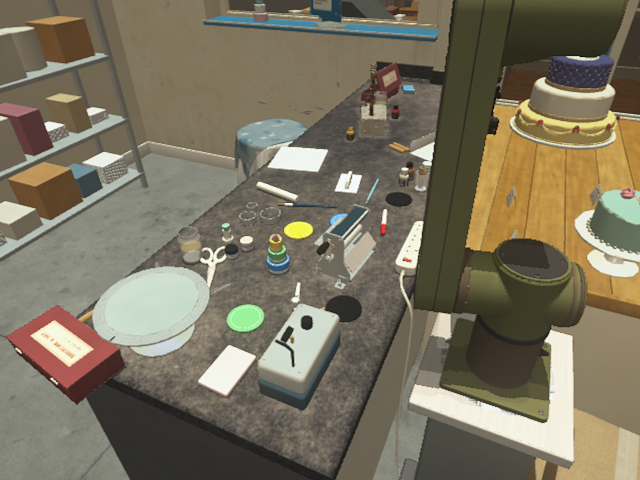

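View pics/top0.png

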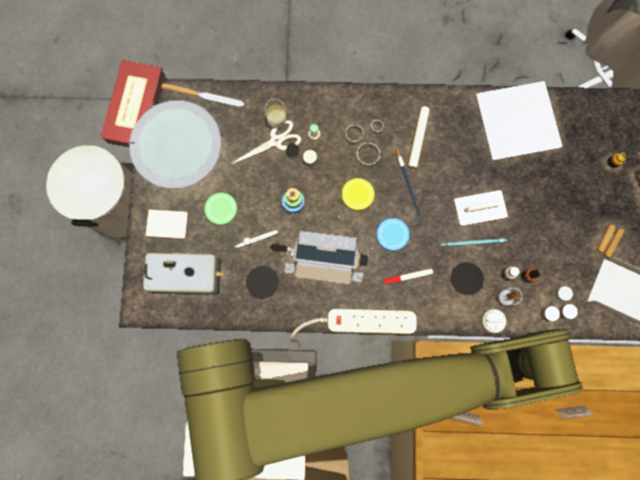

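The top view shows the stack at (292,200), the cards yellow (358,194), green (221,208) and blue (393,234), and black look-alikes at (262,282) and (467,278). Pad candidates are the pale rectangles at (166,223) (about 40x27 px, or 110x75 mm), (481,207) (a paper with a tool on it) and (520,120) (a sheet about 220 mm wide). Only (166,223) fits the size. I'll measure it and confirm with a crop.

```bash
cat > h.py <<'E'
import numpy as np,cv2
def ray(c,u,v):
    d=c["T"][:3,:3]@np.array([(u-c["cx"])/c["fx"],-(v-c["cy"])/c["fy"],-1]);return c["T"][:3,3],d
def plane(c,u,v,z):
    o,d=ray(c,u,v);return o+d*(z-o[2])/d[2]
def tri(c1,p1,c2,p2):
    o1,d1=ray(c1,*p1);o2,d2=ray(c2,*p2)
    t=np.linalg.lstsq(np.stack([d1,-d2],1),o2-o1,rcond=None)[0]
    a,b=o1+t[0]*d1,o2+t[1]*d2;return (a+b)/2,np.linalg.norm(a-b)
def cloud(c):
    v,u=np.mgrid[:480,:640];z=c["range_z"]
    p=np.stack([(u-c["cx"])/c["fx"]*z,-(v-c["cy"])/c["fy"]*z,-z],-1)
    w=p@c["T"][:3,:3].T+c["T"][:3,3];w[z==0]=np.nan;return w
def blob(c,lo,hi,box,amin=20):
    """hsv mask in box (u0,v0,u1,v1): centroid of largest blob's ellipse, area, bbox"""
    m=cv2.inRange(cv2.cvtColor(np.ascontiguousarray(c["image"]),cv2.COLOR_RGB2HSV),lo,hi)
    k=np.zeros_like(m);k[box[1]:box[3],box[0]:box[2]]=255;m&=k
    cs=cv2.findContours(m,cv2.RETR_EXTERNAL,cv2.CHAIN_APPROX_NONE)[0]
    return max(cs,key=cv2.contourArea)
def cen(k):
    M=cv2.moments(cv2.convexHull(k));return M["m10"]/M["m00"],M["m01"]/M["m00"]
E
python3 - <<'E'
from h import *
t=dict(np.load("pics/top0.npz"));s=dict(np.load("pics/scene0.npz"))
Y=((22,120,120),(34,255,255));G=((45,60,100),(75,255,255));B=((95,90,120),(112,255,255));W=((0,0,170),(180,40,255))
for n,col,bt,bs in(("yel",Y,(330,170,390,220),(275,210,320,245)),("grn",G,(195,185,245,230),(215,295,275,340)),("blu",B,(370,212,415,256),(320,205,360,235)),("pad",W,(140,205,192,242),(190,340,262,400))):
    a,b=blob(t,*col,bt),blob(s,*col,bs);pa,pb=cen(a),cen(b)
    X,e=tri(t,pa,s,pb);print(n,np.round(pa,1),np.round(pb,1),"tri",X.round(4),"gap",round(e,4),"plane",plane(t,*pa,.014 if n=="pad" else .006).round(4),plane(s,*pb,.014 if n=="pad" else .006).round(4),"range z",np.nanmedian(cloud(t)[int(pa[1])-4:int(pa[1])+5,int(pa[0])-4:int(pa[0])+5],axis=(0,1)).round(4),cv2.boundingRect(a))
    if n=="pad":
        for q in cv2.boxPoints(cv2.minAreaRect(a)):print("  corner",plane(t,*q,.014).round(4))
w=cloud(t);print("table z",np.nanmedian(w[225:240,430:470,2]))
sub=w[185:215,278:308];mx=np.nanmax(sub[...,2]);print("stack top",mx)
for lo,hi in((.085,.125),(.05,.075),(.02,.04)):
    q=sub[(sub[...,2]>lo)&(sub[...,2]<hi)];print(lo,len(q),q.mean(0).round(4),q.min(0).round(4),q.max(0).round(4))
# obstacles grid: max height per 5cm
for nm,bx in(("machine",(270,225,370,290)),("sewing",(135,245,225,300)),("plate",(125,95,225,190)),("bottle",(300,115,325,170)),("jar",(262,95,290,130)),("strip",(325,305,420,335))):
    q=w[bx[1]:bx[3],bx[0]:bx[2]].reshape(-1,3);q=q[q[:,2]>.03]
    if len(q):print(nm,"z",np.nanmax(q[:,2]).round(3),"x",q[:,0].min().round(3),q[:,0].max().round(3),"y",q[:,1].min().round(3),q[:,1].max().round(3))
cr=lambda im,x0,y0,x1,y1,f:cv2.resize(im[y0:y1,x0:x1],None,fx=f,fy=f,interpolation=cv2.INTER_CUBIC)
A=cr(t["image"],140,170,310,250,4);C=cr(s["image"],190,225,360,305,4)
cv2.imwrite("pics/crop1.png",np.vstack([A[:300],C[:300]])[:,:,::-1])
E
```

```text
yel [357.5 193.6] [298.  229.7] tri [ 0.6224 -0.2899  0.0009] gap 0.0022 plane [ 0.6222 -0.2892  0.006 ] [ 0.6178 -0.2834  0.006 ] range z [ 0.6232 -0.2878  0.0062] (341, 178, 34, 32)
grn [220.4 208.1] [244.9 317.8] tri [ 5.711e-01  9.760e-02 -3.000e-04] gap 0.0017 plane [0.5705 0.0968 0.006 ] [0.5662 0.1024 0.006 ] range z [0.5712 0.0977 0.0067] (204, 192, 34, 33)
blu [392.6 233.9] [336.5 218.1] tri [ 0.519  -0.3848  0.0114] gap 0.0229 plane [ 0.5089 -0.3886  0.006 ] [ 0.5339 -0.3913  0.006 ] range z [ 0.5114 -0.3872  0.0064] (377, 218, 33, 33)
pad [166.1 223.3] [226.4 369. ] tri [0.5221 0.2467 0.0063] gap 0.0017 plane [0.5215 0.2451 0.014 ] [0.5169 0.2511 0.014 ] range z [0.5224 0.2451 0.0132] (146, 210, 41, 28)
  corner [0.4869 0.3001 0.014 ]
  corner [0.5613 0.3013 0.014 ]
  corner [0.5571 0.1903 0.014 ]
  corner [0.4828 0.19   0.014 ]
table z -0.0005801289567155532
stack top 0.11250292723719202
0.085 123 [ 0.5923 -0.1103  0.0993] [ 0.5765 -0.125   0.0866] [ 0.6122 -0.0949  0.1125]
0.05 111 [ 0.5833 -0.1111  0.0636] [ 0.5675 -0.1322  0.0529] [ 0.6102 -0.0876  0.0746]
0.02 133 [ 0.5788 -0.108   0.0306] [ 0.5603 -0.1391  0.0201] [ 0.614  -0.0775  0.0395]
machine z 0.154 x 0.365 0.495 y -0.312 -0.059
sewing z 0.169 x 0.324 0.434 y 0.066 0.273
plate z 0.116 x 0.602 0.891 y 0.089 0.378
bottle z 0.07 x 0.702 0.807 y -0.173 -0.135
jar z 0.096 x 0.808 0.875 y -0.082 -0.021
strip z 0.043 x 0.237 0.296 y -0.446 -0.213
```

View pics/crop1.png

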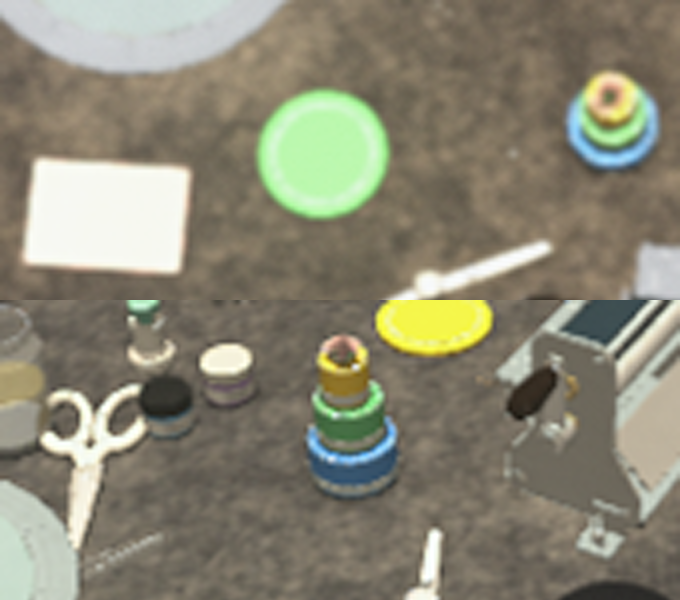

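The crop confirms the pad: a plain pale block of the right size beside the green card. Stack order is rose, yellow, green, blue. I'll move over the stack and level the closing line with world y.

```bash
R='[0.095,0.53,-0.38,-0.07,0,0,0.283]'; python3 -m pendant '[[0.095,0.133,-0.095,-0.07,0,0,0.283],[0.095,0.133,-0.095,-0.07,0,0,0.283],[0.095,0.133,-0.095,-0.07,0,0,0.283],[0.095,0.266,-0.19,-0.07,0,0,0.283],[0.095,0.266,-0.19,-0.07,0,0,0.283],[0.095,0.266,-0.19,-0.07,0,0,0.283],[0.095,0.266,-0.19,-0.07,0,0,0.283],[0.095,0.266,-0.19,-0.07,0,0,0.283],[0.095,0.266,-0.19,-0.07,0,0,0.283],[0.095,0.266,-0.19,-0.07,0,0,0.283]]' 5; python3 - <<'E'
from station import r
s=r.sense();print(s["ee_pos"].round(4),s["tool_rot"].round(4))
E
```

```text
time: 0.93
ee_pos: [0.385, -0.3658, 0.3068]
tool_rot: [0.0, 1.0, 0.002, 0.0]
contact_force: [0.3, -0.7, 0.0]
finger_gap: 0.0951
grasp_force: 0.0
[ 0.385  -0.3658  0.3068] [2.e-04 1.e+00 2.e-03 1.e-04]
```

```bash
python3 -m pendant '[[0.095,0.19,-0.256,0,0,0,0],[0.095,0.19,-0.256,0,0,0,0],[0.095,0.19,-0.256,0,0,0,0],[0.095,0.19,-0.256,0,0,0,0],[0.095,0.19,-0.256,0,0,0,0],[0.095,0.19,-0.256,0,0,0,0],[0.095,0.19,-0.256,0,0,0,0],[0.095,0.19,-0.256,0,0,0,0],[0.095,0.19,-0.256,0,0,0,0],[0.095,0.19,-0.256,0,0,0,0]]'; python3 - <<'E'
from station import r
import numpy as np,cv2
c=r.capture("wrist");np.savez("pics/w1.npz",**c);cv2.imwrite("pics/w1.png",c["image"][:,:,::-1]);print(c["fx"],c["T"].round(4).tolist())
E
```

```text
time: 1.77
ee_pos: [0.5739, -0.1121, 0.3055]
tool_rot: [0.0, 1.0, 0.0, -0.001]
contact_force: [0.0, -0.5, -0.2]
finger_gap: 0.0952
grasp_force: 0.0
418.6098019731856 [[0.0002, 0.9637, 0.267, 0.6484], [-1.0, 0.0002, 0.0002, -0.1127], [0.0002, -0.267, 0.9637, 0.4543], [0.0, 0.0, 0.0, 1.0]]
```

View pics/w1.png

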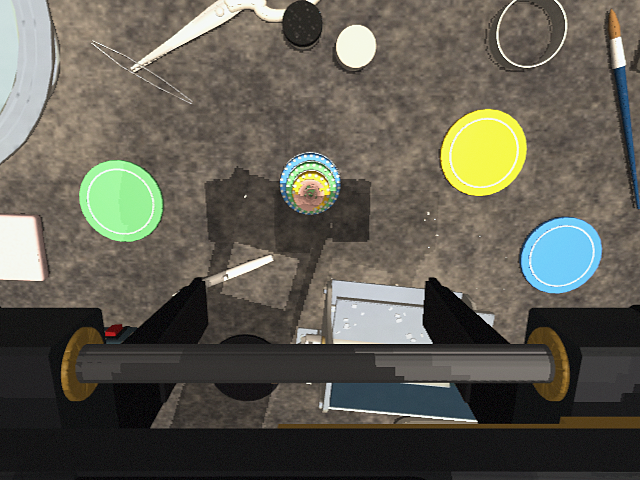

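The wrist view shows the stack at (310,187), the green card at (120,201), yellow at (484,152), blue at (561,255) and the pad edge at (22,247). I'll measure these against the top view.

```bash
python3 - <<'E'
from h import *
t=dict(np.load("pics/top0.npz"));c=dict(np.load("pics/w1.npz"))
Y=((22,120,120),(34,255,255));G=((45,60,100),(75,255,255));B=((95,90,120),(112,255,255))
for n,col,bt,bw in(("yel",Y,(330,170,390,220),(430,100,540,205)),("grn",G,(195,185,245,230),(70,150,175,250)),("blu",B,(370,212,415,256),(510,205,610,300))):
    a,b=cen(blob(t,*col,bt)),cen(blob(c,*col,bw));X,e=tri(t,a,c,b)
    print(n,"tri",X.round(4),e.round(4),"wrist plane",plane(c,*b,.006).round(4),"top",plane(t,*a,.006).round(4),"z range",np.nanmedian(cloud(c)[int(b[1])-3:int(b[1])+4,int(b[0])-3:int(b[0])+4,2]).round(4))
w=cloud(c);S=w[140:225,270:350].reshape(-1,3)
for lo,hi in((.098,.13),(.091,.098),(.060,.066),(.028,.034)):
    q=S[(S[:,2]>lo)&(S[:,2]<hi)];(x,y),rr=cv2.minEnclosingCircle(q[:,:2].astype(np.float32))
    print(lo,len(q),"circ",round(x,4),round(y,4),round(rr,4),"min",q.min(0).round(4),"max",q.max(0).round(4),"med z",np.median(q[:,2]).round(4))
# blue tier outline in top and wrist -> hull centre of blue mask; rose triangulated from pink
P=((0,40,120),(14,255,255));P2=((165,40,120),(180,255,255))
im=lambda c:cv2.cvtColor(np.ascontiguousarray(c["image"]),cv2.COLOR_RGB2HSV)
for nm,cc,bx in(("t",t,(280,185,306,213)),("w",c,(285,160,340,215))):
    m=(cv2.inRange(im(cc),*P)|cv2.inRange(im(cc),*P2))[bx[1]:bx[3],bx[0]:bx[2]]
    v,u=np.nonzero(m);p=(u.mean()+bx[0],v.mean()+bx[1]);print("pink",nm,len(u),np.round(p,1),plane(cc,*p,.104).round(4))
    if nm=="t":pt=p
print("rose tri",tri(t,pt,c,p))
E
```

```text
yel tri [ 0.6218 -0.289   0.0072] 0.0004 wrist plane [ 0.6215 -0.2893  0.006 ] top [ 0.6222 -0.2892  0.006 ] z range 0.0071
grn tri [0.5702 0.0966 0.0076] 0.0002 wrist plane [0.57   0.0975 0.006 ] top [0.5705 0.0968 0.006 ] z range 0.0073
blu tri [ 0.5088 -0.3885  0.0064] 0.0002 wrist plane [ 0.5086 -0.3887  0.006 ] top [ 0.5089 -0.3886  0.006 ] z range 0.0072
0.098 712 circ 0.5931 -0.1093 0.0154 min [ 0.5788 -0.1232  0.098 ] max [ 0.608  -0.0943  0.1124] med z 0.104
0.091 462 circ 0.5931 -0.1088 0.0169 min [ 0.5771 -0.125   0.0912] max [ 0.6095 -0.0921  0.098 ] med z 0.0965
0.06 664 circ 0.5916 -0.1083 0.024 min [ 0.5679 -0.1317  0.0601] max [ 0.615  -0.0857  0.066 ] med z 0.0646
0.028 735 circ 0.5909 -0.1071 0.0309 min [ 0.5601 -0.1373  0.0284] max [ 0.6211 -0.0764  0.034 ] med z 0.0325
pink t 15 [291.9 192.3] [ 0.5969 -0.1086  0.104 ]
pink w 576 [309.2 195.3] [ 0.5916 -0.1079  0.104 ]
rose tri (array([ 0.59368007, -0.10870775,  0.11656983]), np.float64(0.0011796767478858981))
```

Heights are consistent: 32.5, 64.6 and 96.5 mm, with the rose top near 112. Next I descend on the rose, tips at about 98 mm.

```bash
python3 -m pendant '[[0.06,0.019,-0.003,0.04,0,0,0],[0.06,0.019,-0.003,0.08,0,0,0],[0.06,0.019,-0.003,0.12,0,0,0],[0.06,0.019,-0.003,0.15,0,0,0],[0.06,0.019,-0.003,0.17,0,0,0],[0.06,0.019,-0.003,0.18,0,0,0],[0.06,0.019,-0.003,0.1845,0,0,0],[0.06,0.019,-0.003,0.1845,0,0,0]]' 5; python3 - <<'E'
from station import r
print(r.sense()["ee_pos"].round(4), r.tip_extent)
E
```

```text
time: 2.48
ee_pos: [0.5923, -0.1098, 0.1219]
tool_rot: [0.0, 1.0, -0.001, -0.0]
contact_force: [-1.0, 1.0, -0.6]
finger_gap: 0.0601
grasp_force: 0.0
[ 0.5923 -0.1098  0.1219] 0.022
```

```bash
python3 -m pendant '[[0.035,0,-0.001,0.001,0,0,0],[0.01,0,-0.001,0.001,0,0,0],[0.01,0,-0.001,0.001,0,0,0],[0.01,0,-0.001,0.001,0,0,0],[0.01,0,-0.001,0.001,0,0,0],[0.01,0,-0.001,0.001,0,0,0]]' 5; python3 -m pendant '[[0.01,0,0,-0.005,0,0,0],[0.01,0,0,-0.02,0,0,0],[0.01,0,0,-0.05,0,0,0],[0.01,0,0,-0.09,0,0,0],[0.01,0,0,-0.12,0,0,0],[0.01,0,0,-0.13,0,0,0]]'
```

```text
time: 2.98
ee_pos: [0.5931, -0.1075, 0.1217]
tool_rot: [0.0, 1.0, 0.0, 0.0]
contact_force: [-0.3, 0.3, -0.1]
finger_gap: 0.0253
grasp_force: 0.2
time: 3.48
ee_pos: [0.5952, -0.1081, 0.2583]
tool_rot: [0.001, 1.0, -0.0, 0.005]
contact_force: [0.8, 0.1, 1.1]
finger_gap: 0.0242
grasp_force: 5.0
```

```bash
python3 -m pendant '[[0.01,-0.005,-0.03,0,0,0,0],[0.01,-0.014,-0.07,0,0,0,0],[0.01,-0.022,-0.11,0,0,0,0],[0.01,-0.03,-0.15,0,0,0,0],[0.01,-0.038,-0.19,0,0,0,0],[0.01,-0.046,-0.23,0,0,0,0],[0.01,-0.054,-0.27,0,0,0,0],[0.01,-0.062,-0.31,0,0,0,0],[0.01,-0.072,-0.34,0,0,0,0],[0.01,-0.072,-0.353,0,0,0,0]]'; python3 -m pendant '[[0.01,0,0,0,0,0,0],[0.01,0,0,0,0,0,0]]'; python3 - <<'E'
from station import r
import numpy as np,cv2
from h import *
c=r.capture("wrist");np.savez("pics/w2.npz",**c);cv2.imwrite("pics/w2.png",c["image"][:,:,::-1])
s=r.sense();print(s["ee_pos"].round(4),s["finger_gap"],s["grasp_force"])
E
```

```text
time: 4.32
ee_pos: [0.5188, 0.2488, 0.2504]
tool_rot: [-0.0, 1.0, 0.002, -0.001]
contact_force: [0.1, -0.1, 0.2]
finger_gap: 0.0242
grasp_force: 5.0
time: 4.48
ee_pos: [0.5208, 0.2454, 0.2506]
tool_rot: [0.001, 1.0, 0.0, -0.0]
contact_force: [-0.1, -0.2, 0.6]
finger_gap: 0.0243
grasp_force: 5.0
[0.5211 0.2446 0.2507] 0.02358530492321866 4.999847399740247
```

View pics/w2.png

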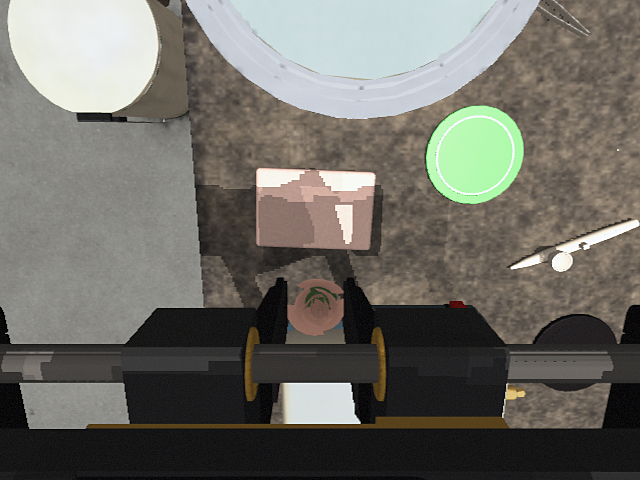

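The rose is held level between the fingers at (316,307), and the pink pad is at (316,208). I'll check the pad centre and height, and the rose top relative to the TCP.

```bash
python3 - <<'E'
from h import *
c=dict(np.load("pics/w2.npz"));w=cloud(c);q=w[160:255,245:385].reshape(-1,3);z=q[:,2]
p=q[(z>.009)&(z<.022)];print("pad",len(p),np.median(p[:,2]),p.min(0).round(4),p.max(0).round(4))
g=w[275:335,290:342].reshape(-1,3);g=g[g[:,2]>.2];print("rose",np.percentile(g[:,2],[2,50,98]).round(4),g[:,:2].mean(0).round(4))
E
```

```text
pad 9105 0.014803291966995813 [0.4804 0.1898 0.009 ] [0.5586 0.3009 0.0177]
rose [0.2287 0.2331 0.2384] [0.5199 0.2442]
```

```bash
python3 -m pendant '[[0.01,0.001,0,0.04,0,0,0],[0.01,0.001,0,0.08,0,0,0],[0.01,0.001,0,0.12,0,0,0],[0.01,0.001,0,0.15,0,0,0],[0.01,0.001,0,0.175,0,0,0],[0.01,0.001,0,0.19,0,0,0],[0.01,0.001,0,0.2,0,0,0],[0.01,0.001,0,0.204,0,0,0],[0.01,0.001,0,0.206,0,0,0],[0.01,0.001,0,0.206,0,0,0]]'
```

```text
time: 5.37
ee_pos: [0.5228, 0.2451, 0.046]
tool_rot: [-0.0, 1.0, -0.001, 0.001]
contact_force: [0.4, -0.6, -0.3]
finger_gap: 0.0247
grasp_force: 5.0
```

```bash
python3 -m pendant '[[0.01,0,0,0.002,0,0,0],[0.01,0,0,0.003,0,0,0],[0.01,0,0,0.004,0,0,0],[0.01,0,0,0.004,0,0,0]]'; python3 - <<'E'
from station import r
from h import *
s=r.sense();print(s["contact_force"],s["ee_pos"])
c=r.capture("scene");np.savez("pics/s2.npz",**c)
w=cloud(c)
cv2.imwrite("pics/s2.png",cv2.resize(c["image"][330:420,170:290],None,fx=5,fy=5,interpolation=cv2.INTER_CUBIC)[:,:,::-1])
E
```

```text
time: 5.7
ee_pos: [0.5221, 0.2457, 0.0416]
tool_rot: [-0.0, 1.0, 0.0, 0.0]
contact_force: [0.1, 0.1, -0.6]
finger_gap: 0.0241
grasp_force: 5.0
[ 0.13332275  0.12338817 -0.6092916 ] [0.52212336 0.24567279 0.04164614]
```

View pics/s2.png

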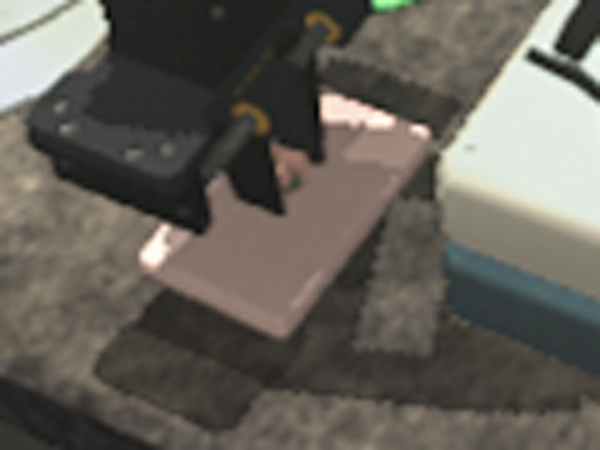

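The fingers hold the rose just on the pad (crop around (290,180)). I'll release it and go up.

```bash
python3 -m pendant '[[0.01,0,0,0.001,0,0,0],[0.028,0,0,0.001,0,0,0],[0.034,0,0,0.001,0,0,0],[0.05,0,0,0.001,0,0,0],[0.06,0,0,0,0,0,0],[0.06,0,0,-0.01,0,0,0],[0.06,0,0,-0.04,0,0,0],[0.06,0,0,-0.08,0,0,0],[0.07,0,0,-0.12,0,0,0],[0.07,0,0,-0.16,0,0,0]]'; python3 -m pendant '[[0.07,0,0,-0.04,0,0,0],[0.07,0,0,-0.05,0,0,0],[0.07,0,0,-0.05,0,0,0]]';python3 - <<'E'
from station import r
import numpy as np,cv2
from h import *
c=r.capture("wrist");w=cloud(c);p=w.reshape(-1,3);s=r.sense();print(s["ee_pos"].round(4))
k=(abs(p[:,0]-.522)<.035)&(abs(p[:,1]-.245)<.052)&(p[:,2]>.02)&(p[:,2]<.06);q=p[k];print(len(q),q.min(0).round(4),q.max(0).round(4),q.mean(0).round(4))
v,u=np.unravel_index(np.nonzero(k)[0],w.shape[:2]);print(u.min(),u.max(),v.min(),v.max())
E
```

```text
time: 6.58
ee_pos: [0.5215, 0.2453, 0.2035]
tool_rot: [-0.0, 1.0, -0.0, 0.0]
contact_force: [0.9, 1.2, 0.6]
finger_gap: 0.0674
grasp_force: 0.0
time: 6.83
ee_pos: [0.5242, 0.2463, 0.2578]
tool_rot: [-0.002, 1.0, -0.0, 0.005]
contact_force: [0.3, 0.6, 0.7]
finger_gap: 0.0701
grasp_force: 0.0
[0.5227 0.2458 0.2539]
452 [0.5078 0.2333 0.0201] [0.5341 0.2577 0.0294] [0.5206 0.2449 0.023 ]
303 329 201 228
```

The rose stands on the pad with its top at 29 mm, as expected. Now the yellow tier.

```bash
python3 -m pendant '[[0.07,0.007,0.04,0,0,0,0],[0.07,0.014,0.08,0,0,0,0],[0.07,0.022,0.12,0,0,0,0],[0.07,0.03,0.16,0,0,0,0],[0.07,0.038,0.2,0,0,0,0],[0.07,0.046,0.24,0,0,0,0],[0.07,0.054,0.28,0,0,0,0],[0.07,0.062,0.32,0,0,0,0],[0.07,0.07,0.35,0,0,0,0],[0.07,0.07,0.355,0,0,0,0]]'; python3 -m pendant '[[0.07,0,0,0,0,0,0],[0.07,0,0,0,0,0,0]]'; python3 - <<'E'
from station import r
from h import *
c=r.capture("wrist");np.savez("pics/w3.npz",**c);w=cloud(c);p=w.reshape(-1,3);s=r.sense();print(s["ee_pos"].round(4))
S=p[(abs(p[:,0]-.59)<.045)&(abs(p[:,1]+.108)<.045)]
for lo,hi in((.091,.1),(.060,.066),(.028,.034)):
    q=S[(S[:,2]>lo)&(S[:,2]<hi)];(x,y),rr=cv2.minEnclosingCircle(q[:,:2].astype(np.float32))
    print(lo,len(q),"circ",round(x,4),round(y,4),round(rr,4),"med z",np.median(q[:,2]).round(4))
E
```

```text
time: 7.72
ee_pos: [0.5909, -0.1138, 0.2475]
tool_rot: [0.0, 1.0, -0.003, -0.003]
contact_force: [-0.6, 0.0, -0.6]
finger_gap: 0.0702
grasp_force: 0.0
time: 7.88
ee_pos: [0.5907, -0.109, 0.2487]
tool_rot: [-0.001, 1.0, -0.0, -0.002]
contact_force: [-0.3, -0.1, 0.6]
finger_gap: 0.07
grasp_force: 0.0
[ 0.5909 -0.1084  0.2493]
0.091 1565 circ 0.5931 -0.1089 0.0171 med z 0.0968
0.06 767 circ 0.5918 -0.1085 0.0241 med z 0.0646
0.028 821 circ 0.5908 -0.1073 0.031 med z 0.0326
```

```bash
python3 -m pendant '[[0.07,0.002,0,0.04,0,0,0],[0.07,0.002,0,0.08,0,0,0],[0.07,0.002,0,0.12,0,0,0],[0.07,0.002,0,0.14,0,0,0],[0.07,0.002,0,0.15,0,0,0],[0.07,0.002,0,0.157,0,0,0],[0.07,0.002,0,0.157,0,0,0],[0.07,0.002,0,0.157,0,0,0]]' 20; python3 -m pendant '[[0.04,0,0,0,0,0,0],[0.04,0,0,0,0,0,0],[0.025,0,0,0,0,0,0],[0.02,0,0,0,0,0,0],[0.02,0,0,0,0,0,0],[0.02,0,0,0,0,0,0]]'
```

```text
time: 8.6
ee_pos: [0.5949, -0.1092, 0.0958]
tool_rot: [0.0, 1.0, 0.0, 0.001]
contact_force: [-0.4, -0.1, 0.2]
finger_gap: 0.0698
grasp_force: 0.0
time: 9.1
ee_pos: [0.5939, -0.1096, 0.0945]
tool_rot: [0.0, 1.0, -0.0, 0.0]
contact_force: [-0.6, -0.1, 0.4]
finger_gap: 0.0352
grasp_force: 0.1
```

```bash
python3 -m pendant '[[0.02,0,0,0,0,0,0],[0.02,0,0,0,0,0,0],[0.02,0,0,0,0,0,0],[0.02,0,0,-0.005,0,0,0],[0.02,0,0,-0.015,0,0,0],[0.02,0,0,-0.03,0,0,0],[0.02,0,0,-0.05,0,0,0],[0.02,0,0,-0.08,0,0,0],[0.02,0,0,-0.1,0,0,0],[0.02,0,0,-0.1,0,0,0]]'; python3 - <<'E'
from station import r
from h import *
c=r.capture("wrist");np.savez("pics/w4.npz",**c);w=cloud(c);p=w.reshape(-1,3);s=r.sense();print(s["ee_pos"].round(4),s["grasp_force"])
S=p[(abs(p[:,0]-.59)<.045)&(abs(p[:,1]+.108)<.045)];q=S[(S[:,2]>.15)&(S[:,2]<.21)&(abs(S[:,1]+.108)<.015)];print("held top",np.percentile(q[:,2],[5,50,95]).round(4),q.mean(0))
for n,col,b in(("yel",((22,120,120),(34,255,255)),(400,60,639,260)),):
    k=blob(c,*col,b);e=cen(k);print(n,e,cv2.boundingRect(k),plane(c,*e,.0065).round(4))
E
```

```text
time: 9.93
ee_pos: [0.5969, -0.1104, 0.2012]
tool_rot: [0.001, 1.0, -0.0, 0.005]
contact_force: [0.7, -0.2, 0.3]
finger_gap: 0.0336
grasp_force: 20.0
[ 0.5957 -0.1101  0.1983] 19.999973183730617
held top [0.1817 0.2033 0.2046] [ 0.6034682  -0.10853095  0.19943008]
yel (529.991740509791, 190.44238413010976) (476, 137, 110, 108) [ 0.622  -0.2891  0.0065]
```

```bash
python3 -m pendant '[[0.02,0.005,0.03,0,0,0,0],[0.02,0.011,0.07,0,0,0,0],[0.02,0.017,0.11,0,0,0,0],[0.02,0.023,0.15,0,0,0,0],[0.02,0.0275,0.175,0.01,0,0,0],[0.02,0.0275,0.18,0.04,0,0,0],[0.02,0.0275,0.18,0.08,0,0,0],[0.02,0.0275,0.18,0.11,0,0,0],[0.02,0.0275,0.18,0.13,0,0,0],[0.02,0.0275,0.18,0.135,0,0,0]]'; python3 -m pendant '[[0.02,0,0,0,0,0,0],[0.02,0,0,0,0,0,0],[0.02,0,0,0,0,0,0]]';  python3 - <<'E'
from station import r
from h import *
c=r.capture("wrist");np.savez("pics/w5.npz",**c);w=cloud(c);s=r.sense();print(s["ee_pos"].round(4),s["tool_rot"].round(3))
p=w.reshape(-1,3);x,y,z=s["ee_pos"];q=p[(abs(p[:,0]-x)<.03)&(abs(p[:,1]-y)<.012)&(abs(p[:,2]-z)<.015)];print("held top",np.percentile(q[:,2],[5,50,95]).round(4),q.min(0).round(4),q.max(0).round(4))
cv2.imwrite("pics/w5.png",c["image"][:,:,::-1])
E
```

```text
time: 10.82
ee_pos: [0.6169, -0.2873, 0.0514]
tool_rot: [-0.003, 1.0, -0.0, -0.005]
contact_force: [-0.0, 1.1, -1.4]
finger_gap: 0.0333
grasp_force: 20.0
time: 11.07
ee_pos: [0.6226, -0.2901, 0.0614]
tool_rot: [0.001, 1.0, -0.0, 0.002]
contact_force: [0.2, 0.3, -0.3]
finger_gap: 0.0334
grasp_force: 20.0
[ 0.6227 -0.2902  0.0618] [ 0.001  1.    -0.     0.002]
held top [0.0515 0.0636 0.0648] [ 0.6148 -0.3022  0.0468] [ 0.6391 -0.2782  0.0658]
```

View pics/w5.png

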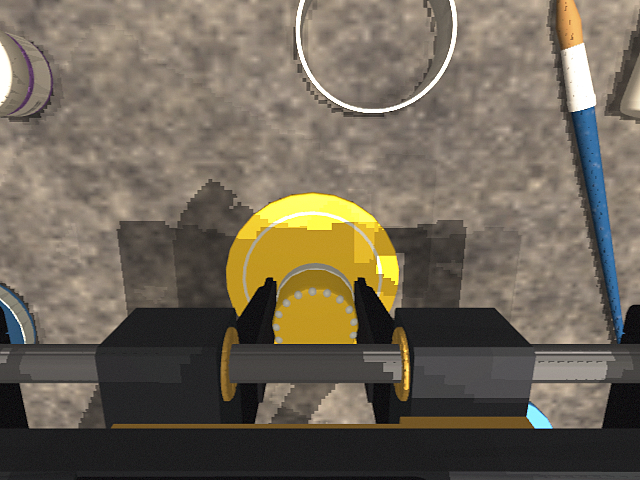

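The tier is level over the yellow card (tier at (316,315), card ring concentric). Its top is at 64 mm, so I lower it about 25 mm.

```bash
python3 -m pendant '[[0.02,0,-0.001,0.008,0,0,0],[0.02,0,-0.001,0.015,0,0,0],[0.02,0,-0.001,0.02,0,0,0],[0.02,0,-0.001,0.023,0,0,0],[0.02,0,-0.001,0.023,0,0,0],[0.02,0,-0.001,0.024,0,0,0],[0.02,0,-0.001,0.024,0,0,0],[0.02,0,-0.001,0.024,0,0,0]]'; python3 -m pendant '[[0.02,0,0,0.001,0,0,0],[0.02,0,0,0.001,0,0,0],[0.02,0,0,0.002,0,0,0],[0.02,0,0,0.002,0,0,0]]'
```

```text
time: 11.78
ee_pos: [0.6212, -0.2884, 0.0361]
tool_rot: [-0.0, 1.0, -0.0, -0.0]
contact_force: [-2.6, 1.1, 5.6]
finger_gap: 0.0335
grasp_force: 20.0
time: 12.12
ee_pos: [0.6213, -0.2885, 0.0361]
tool_rot: [-0.0, 1.0, -0.0, -0.001]
contact_force: [-7.7, 4.0, 15.1]
finger_gap: 0.0337
grasp_force: 20.0
```

Contact is clear. I back off the preload, open and rise.

```bash
python3 -m pendant '[[0.02,0,0,-0.002,0,0,0],[0.02,0,0,-0.002,0,0,0],[0.04,0,0,-0.002,0,0,0],[0.055,0,0,-0.002,0,0,0],[0.07,0,0,-0.002,0,0,0],[0.07,0,0,-0.01,0,0,0],[0.07,0,0,-0.04,0,0,0],[0.07,0,0,-0.08,0,0,0],[0.07,0,0,-0.12,0,0,0],[0.07,0,0,-0.16,0,0,0]]'; python3 -m pendant '[[0.08,-0.005,-0.04,-0.01,0,0,0],[0.08,-0.015,-0.08,-0.02,0,0,0],[0.08,-0.02,-0.12,-0.03,0,0,0],[0.08,-0.028,-0.16,-0.03,0,0,0],[0.08,-0.03,-0.18,-0.03,0,0,0],[0.08,-0.03,-0.18,-0.03,0,0,0],[0.08,-0.03,-0.18,-0.03,0,0,0]]'; python3 - <<'E'
from station import r
from h import *
c=r.capture("wrist");np.savez("pics/w6.npz",**c);w=cloud(c);p=w.reshape(-1,3);s=r.sense();print(s["ee_pos"].round(4))
def lay(x0,y0,lo,hi,R=.045):
    q=p[(abs(p[:,0]-x0)<R)&(abs(p[:,1]-y0)<R)&(p[:,2]>lo)&(p[:,2]<hi)];(x,y),rr=cv2.minEnclosingCircle(q[:,:2].astype(np.float32));print(len(q),"circ",round(x,4),round(y,4),round(rr,4),"z",np.median(q[:,2]).round(4))
lay(.622,-.289,.034,.046);lay(.59,-.108,.06,.068);lay(.59,-.108,.028,.034)
E
```

```text
time: 12.95
ee_pos: [0.6208, -0.2883, 0.1946]
tool_rot: [-0.0, 1.0, -0.0, -0.0]
contact_force: [0.8, -0.0, -0.3]
finger_gap: 0.07
grasp_force: 0.0
time: 13.53
ee_pos: [0.5913, -0.1077, 0.2236]
tool_rot: [0.0, 1.0, 0.001, 0.0]
contact_force: [-0.2, -0.5, 0.7]
finger_gap: 0.0799
grasp_force: 0.0
[ 0.5914 -0.1088  0.2234]
1425 circ 0.6209 -0.2885 0.0169 z 0.0387
2985 circ 0.5916 -0.1084 0.0241 z 0.0648
953 circ 0.591 -0.1074 0.031 z 0.0326
```

Yellow stands within 1 mm of its card's centre. Now green.

```bash
python3 -m pendant '[[0.08,0,0,0.04,0,0,0],[0.08,0,0,0.08,0,0,0],[0.08,0,0,0.12,0,0,0],[0.08,0,0,0.145,0,0,0],[0.08,0,0,0.155,0,0,0],[0.08,0,0,0.16,0,0,0],[0.08,0,0,0.163,0,0,0],[0.08,0,0,0.163,0,0,0]]' 20; python3 -m pendant '[[0.06,0,0,0,0,0,0],[0.04,0,0,0,0,0,0],[0.03,0,0,0,0,0,0],[0.03,0,0,0,0,0,0],[0.03,0,0,0,0,0,0],[0.03,0,0,0,0,0,0],[0.03,0,0,0,0,0,0],[0.03,0,0,0,0,0,0]]'
```

```text
time: 14.25
ee_pos: [0.5925, -0.1095, 0.0615]
tool_rot: [0.0, 1.0, -0.0, 0.001]
contact_force: [-0.1, 0.1, 0.6]
finger_gap: 0.08
grasp_force: 0.0
time: 14.92
ee_pos: [0.5915, -0.1085, 0.0606]
tool_rot: [0.0, 1.0, -0.0, 0.0]
contact_force: [-0.7, -0.3, 2.0]
finger_gap: 0.0471
grasp_force: 20.0
```

```bash
python3 -m pendant '[[0.03,0,0,-0.005,0,0,0],[0.03,0,0,-0.015,0,0,0],[0.03,0,0,-0.03,0,0,0],[0.03,0,0,-0.06,0,0,0],[0.03,0,0,-0.09,0,0,0],[0.03,0,0,-0.12,0,0,0],[0.03,0,0,-0.13,0,0,0]]'; python3 -m pendant '[[0.03,-0.003,-0.02,0,0,0,-0.09],[0.03,-0.007,-0.055,0,0,0,-0.2],[0.03,-0.011,-0.09,0,0,0,-0.3],[0.03,-0.015,-0.125,0,0,0,-0.4],[0.03,-0.018,-0.16,0,0,0,-0.5],[0.03,-0.021,-0.19,0,0,0,-0.6],[0.03,-0.021,-0.205,0.01,0,0,-0.655],[0.03,-0.021,-0.205,0.04,0,0,-0.655],[0.03,-0.021,-0.205,0.07,0,0,-0.655],[0.03,-0.021,-0.205,0.085,0,0,-0.655]]'; python3 -m pendant '[[0.03,0,0,0,0,0,0],[0.03,0,0,0,0,0,0],[0.03,0,0,0,0,0,0]]'; python3 - <<'E'
from station import r
from h import *
c=r.capture("wrist");np.savez("pics/w7.npz",**c);w=cloud(c);s=r.sense();print(s["ee_pos"].round(4),s["tool_rot"].round(3))
p=w.reshape(-1,3);x,y,z=s["ee_pos"];q=p[(np.hypot(p[:,0]-x,p[:,1]-y)<.016)&(abs(p[:,2]-z)<.02)];print("held top",np.percentile(q[:,2],[5,50,95]).round(4))
cv2.imwrite("pics/w7.png",c["image"][:,:,::-1])
E
```

```text
time: 15.5
ee_pos: [0.5938, -0.1092, 0.1966]
tool_rot: [0.001, 1.0, -0.0, 0.004]
contact_force: [0.6, -0.5, 0.6]
finger_gap: 0.0479
grasp_force: 20.0
time: 16.33
ee_pos: [0.5677, 0.0969, 0.1008]
tool_rot: [-0.001, 0.947, 0.322, -0.003]
contact_force: [-0.9, -0.2, -1.6]
finger_gap: 0.0474
grasp_force: 20.0
time: 16.58
ee_pos: [0.5712, 0.0964, 0.1063]
tool_rot: [0.0, 0.947, 0.321, 0.001]
contact_force: [-0.4, -0.4, -0.0]
finger_gap: 0.0477
grasp_force: 20.0
[0.5716 0.0964 0.107 ] [0.    0.947 0.321 0.002]
held top [0.1096 0.1106 0.1115]
```

View pics/w7.png

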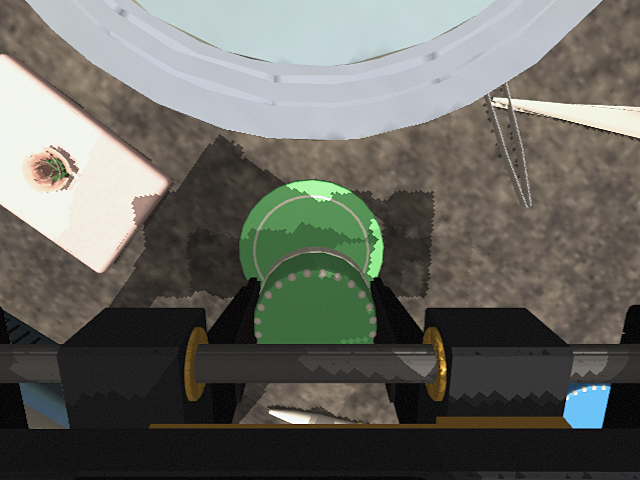

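Green is held level above its card at (312,240), concentric in x. The rose is upright on the pad at (48,168). Body-to-plate clearance is fine, so I lower about 71 mm.

```bash
python3 -m pendant '[[0.03,-0.001,0,0.02,0,0,0],[0.03,-0.001,0,0.04,0,0,0],[0.03,-0.001,0,0.055,0,0,0],[0.03,-0.001,0,0.063,0,0,0],[0.03,-0.001,0,0.067,0,0,0],[0.03,-0.001,0,0.069,0,0,0],[0.03,-0.001,0,0.07,0,0,0],[0.03,-0.001,0,0.07,0,0,0],[0.03,-0.001,0,0.07,0,0,0]]'; python3 -m pendant '[[0.03,0,0,0.001,0,0,0],[0.03,0,0,0.001,0,0,0],[0.03,0,0,0.001,0,0,0]]'
```

```text
time: 17.38
ee_pos: [0.5704, 0.0959, 0.0363]
tool_rot: [0.0, 0.947, 0.322, 0.001]
contact_force: [0.6, -1.0, -0.4]
finger_gap: 0.0477
grasp_force: 20.0
time: 17.63
ee_pos: [0.5699, 0.0959, 0.0346]
tool_rot: [0.0, 0.947, 0.322, 0.0]
contact_force: [0.3, -0.6, 0.6]
finger_gap: 0.0474
grasp_force: 20.0
```

```bash
python3 -m pendant '[[0.03,0,0,0.001,0,0,0],[0.03,0,0,0.001,0,0,0],[0.03,0,0,0.001,0,0,0]]'
```

```text
time: 17.88
ee_pos: [0.5699, 0.0959, 0.0346]
tool_rot: [0.0, 0.947, 0.322, 0.0]
contact_force: [-3.3, 0.4, 6.4]
finger_gap: 0.0473
grasp_force: 20.0
```

```bash
python3 -m pendant '[[0.03,0,0,-0.001,0,0,0],[0.05,0,0,-0.001,0,0,0],[0.06,0,0,-0.001,0,0,0],[0.075,0,0,-0.001,0,0,0],[0.085,0,0,-0.003,0,0,0],[0.085,0,0,-0.015,0,0,0],[0.09,0,0,-0.05,0,0,0],[0.09,0,0,-0.09,0,0,0],[0.09,0,0,-0.13,0,0,0],[0.09,0,0,-0.16,0,0,0]]'; python3 -m pendant '[[0.095,-0.02,0.03,0,0,0,0.1],[0.095,-0.04,0.06,0,0,0,0.2],[0.095,-0.06,0.09,0,0,0,0.32],[0.095,-0.08,0.12,0,0,0,0.44],[0.095,-0.095,0.15,0,0,0,0.56],[0.095,-0.107,0.174,0,0,0,0.655],[0.095,-0.107,0.174,0,0,0,0.655],[0.095,-0.107,0.174,0,0,0,0.655],[0.095,-0.107,0.174,0,0,0,0.655]]'; python3 - <<'E'
from station import r
from h import *
c=r.capture("wrist");np.savez("pics/w8.npz",**c);w=cloud(c);p=w.reshape(-1,3);s=r.sense();print(s["ee_pos"].round(4),s["tool_rot"].round(3),s["finger_gap"])
def lay(x0,y0,lo,hi,R=.045):
    q=p[(abs(p[:,0]-x0)<R)&(abs(p[:,1]-y0)<R)&(p[:,2]>lo)&(p[:,2]<hi)];(x,y),rr=cv2.minEnclosingCircle(q[:,:2].astype(np.float32));print(len(q),"circ",round(x,4),round(y,4),round(rr,4),"z",np.median(q[:,2]).round(4))
lay(.57,.097,.034,.046);lay(.59,-.108,.028,.036)
E
```

```text
time: 18.72
ee_pos: [0.5706, 0.096, 0.198]
tool_rot: [0.001, 0.947, 0.322, 0.002]
contact_force: [2.0, -0.3, 0.8]
finger_gap: 0.0895
grasp_force: 0.0
time: 19.47
ee_pos: [0.5906, -0.1069, 0.1936]
tool_rot: [-0.0, 1.0, 0.0, 0.0]
contact_force: [-0.7, 0.3, -0.3]
finger_gap: 0.0952
grasp_force: 0.0
[ 0.5906 -0.1064  0.1935] [-0.     1.     0.001  0.   ] 0.09493588545010964
3046 circ 0.5701 0.0953 0.0242 z 0.0388
4935 circ 0.5908 -0.1071 0.0311 z 0.0328
```

Green stands within 2 mm of centre. Now blue.

```bash
python3 -m pendant '[[0.095,0,0.001,0.04,0,0,0],[0.095,0,0.001,0.08,0,0,0],[0.095,0,0.001,0.12,0,0,0],[0.095,0,0.001,0.145,0,0,0],[0.095,0,0.001,0.155,0,0,0],[0.095,0,0.001,0.16,0,0,0],[0.095,0,0.001,0.164,0,0,0],[0.095,0,0.001,0.164,0,0,0]]' 20; python3 -m pendant '[[0.075,0,0,0,0,0,0],[0.055,0,0,0,0,0,0],[0.04,0,0,0,0,0,0],[0.04,0,0,0,0,0,0],[0.04,0,0,0,0,0,0],[0.04,0,0,0,0,0,0],[0.04,0,0,0,0,0,0],[0.04,0,0,0,0,0,0]]'
```

```text
time: 20.18
ee_pos: [0.5918, -0.1081, 0.0305]
tool_rot: [0.0, 1.0, 0.0, 0.001]
contact_force: [0.3, -0.0, -0.3]
finger_gap: 0.0952
grasp_force: 0.0
time: 20.85
ee_pos: [0.5909, -0.1083, 0.0295]
tool_rot: [-0.0, 1.0, -0.0, 0.0]
contact_force: [-0.3, 0.0, 2.7]
finger_gap: 0.0608
grasp_force: 20.0
```

```bash
python3 -m pendant '[[0.04,0,0,-0.005,0,0,0],[0.04,0,0,-0.015,0,0,0],[0.04,0,0,-0.03,0,0,0],[0.04,0,0,-0.06,0,0,0],[0.04,0,0,-0.1,0,0,0],[0.04,0,0,-0.14,0,0,0],[0.04,0,0,-0.18,0,0,0],[0.04,0,0,-0.2,0,0,0],[0.04,0,0,-0.2,0,0,0]]'; python3 - <<'E'
from station import r
s=r.sense();print(s["joint_pos"].round(3),s["ee_pos"].round(4))
E
```

```text
time: 21.6
ee_pos: [0.5938, -0.1092, 0.2377]
tool_rot: [0.002, 1.0, -0.0, 0.006]
contact_force: [0.8, -0.3, 0.7]
finger_gap: 0.0612
grasp_force: 20.0
[-0.271  0.015  1.764 -0.     1.35   1.3  ] [ 0.5938 -0.1092  0.2377]
```

```bash
python3 -m pendant '[[0.04,-0.006,0.02,0,0,0,0.1],[0.04,-0.015,0.05,0,0,0,0.22],[0.04,-0.024,0.08,0,0,0,0.34],[0.04,-0.033,0.11,0,0,0,0.46],[0.04,-0.042,0.14,0,0,0,0.58],[0.04,-0.05,0.17,0,0,0,0.7],[0.04,-0.06,0.2,0,0,0,0.82],[0.04,-0.07,0.23,0,0,0,0.94],[0.04,-0.08,0.26,0,0,0,1.06],[0.04,-0.082,0.28,0,0,0,1.18]]'; python3 -m pendant '[[0.04,0,0,0,0,0,0.12],[0.04,0,0,0,0,0,0.24],[0.04,0,0,0,0,0,0.35],[0.04,0,0,0,0,0,0.39],[0.04,0,0,0,0,0,0.391],[0.04,0,0,0,0,0,0.391],[0.04,0,0,0,0,0,0.391]]'; python3 - <<'E'
from station import r
from h import *
c=r.capture("wrist");np.savez("pics/w9.npz",**c);w=cloud(c);s=r.sense();print(s["ee_pos"].round(4),s["tool_rot"].round(3),s["joint_pos"].round(2))
p=w.reshape(-1,3);x,y,z=s["ee_pos"];q=p[(np.hypot(p[:,0]-x,p[:,1]-y)<.02)&(abs(p[:,2]-z)<.02)];print("held top",np.percentile(q[:,2],[5,50,95]).round(4))
cv2.imwrite("pics/w9.png",c["image"][:,:,::-1])
E
```

```text
time: 22.43
ee_pos: [0.5064, -0.3903, 0.2275]
tool_rot: [0.0, 0.829, -0.56, -0.001]
contact_force: [0.1, -0.1, -0.6]
finger_gap: 0.0613
grasp_force: 20.0
time: 23.02
ee_pos: [0.5083, -0.388, 0.2284]
tool_rot: [0.0, 0.707, -0.707, -0.001]
contact_force: [-0.1, 0.2, -0.0]
finger_gap: 0.0612
grasp_force: 20.0
[ 0.5084 -0.388   0.2286] [ 0.     0.707 -0.707 -0.   ] [-0.74  0.11  1.68  0.    1.35  2.41]
held top [0.2307 0.2316 0.2326]
```

View pics/w9.png

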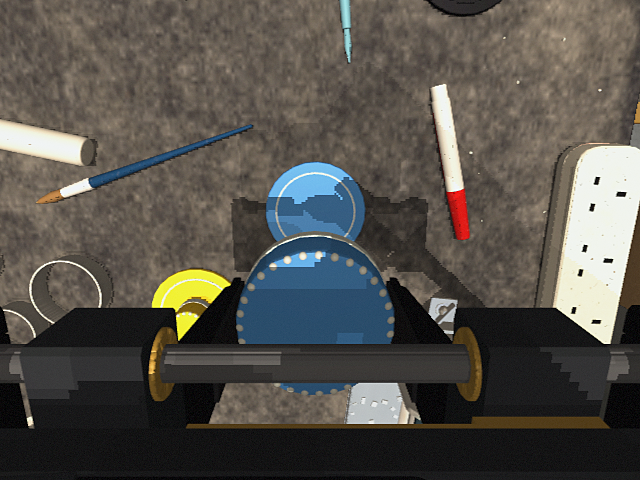

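Blue is level over its card at (316,205), with the machine clear of the path. I lower 193 mm in stages.

```bash
python3 -m pendant '[[0.04,0,0,0.03,0,0,0],[0.04,0,0,0.065,0,0,0],[0.04,0,0,0.1,0,0,0],[0.04,0,0,0.13,0,0,0],[0.04,0,0,0.155,0,0,0],[0.04,0,0,0.17,0,0,0],[0.04,0,0,0.18,0,0,0],[0.04,0,0,0.185,0,0,0],[0.04,0,0,0.187,0,0,0],[0.04,0,0,0.187,0,0,0]]'; python3 -m pendant '[[0.04,0,0,0.001,0,0,0],[0.04,0,0,0.002,0,0,0],[0.04,0,0,0.003,0,0,0],[0.04,0,0,0.004,0,0,0],[0.04,0,0,0.004,0,0,0],[0.04,0,0,0.004,0,0,0]]'
```

```text
time: 23.9
ee_pos: [0.5093, -0.3889, 0.0433]
tool_rot: [0.0, -0.707, 0.707, -0.001]
contact_force: [-0.5, 0.3, -0.0]
finger_gap: 0.0611
grasp_force: 20.0
time: 24.4
ee_pos: [0.5086, -0.3883, 0.0382]
tool_rot: [-0.0, -0.707, 0.707, -0.0]
contact_force: [1.4, 0.1, -1.0]
finger_gap: 0.0607
grasp_force: 20.0
```

```bash
python3 -m pendant '[[0.04,0,0,0.001,0,0,0],[0.04,0,0,0.002,0,0,0],[0.04,0,0,0.003,0,0,0],[0.04,0,0,0.003,0,0,0],[0.04,0,0,0.003,0,0,0]]'
```

```text
time: 24.82
ee_pos: [0.5087, -0.3883, 0.0355]
tool_rot: [-0.0, -0.707, 0.707, 0.0]
contact_force: [-1.2, 2.1, 2.6]
finger_gap: 0.0614
grasp_force: 20.0
```

Contact made. I release, rise and check everything.

```bash
python3 -m pendant '[[0.065,0,0,0,0,0,0],[0.075,0,0,0,0,0,0],[0.085,0,0,0,0,0,0],[0.09,0,0,0,0,0,0],[0.095,0,0,-0.003,0,0,0],[0.095,0,0,-0.02,0,0,0],[0.095,0,0,-0.06,0,0,0],[0.095,0,0,-0.1,0,0,0],[0.095,0,0,-0.14,0,0,0],[0.095,0,0,-0.18,0,0,0]]'; python3 -m pendant '[[0.095,-0.01,0,-0.04,0,0,0],[0.095,-0.03,0,-0.08,0,0,0],[0.095,-0.06,0,-0.1,0,0,0],[0.095,-0.06,0,-0.1,0,0,0],[0.095,-0.06,0,-0.1,0,0,0]]'; python3 - <<'E'
from station import r
from h import *
C={n:r.capture(n) for n in("wrist","top","scene")};s=r.sense();print(s["ee_pos"].round(4))
def lay(n,x0,y0,lo,hi,R=.045):
    p=cloud(C[n]).reshape(-1,3);q=p[(abs(p[:,0]-x0)<R)&(abs(p[:,1]-y0)<R)&(p[:,2]>lo)&(p[:,2]<hi)]
    if len(q)<5:print(n,"none");return
    (x,y),rr=cv2.minEnclosingCircle(q[:,:2].astype(np.float32));print(n,len(q),"circ",round(x,4),round(y,4),round(rr,4),"z",np.median(q[:,2]).round(4))
for n in("wrist","top"):
    for x,y in((.509,-.3886),(.6218,-.289),(.57,.097)):lay(n,x,y,.034,.046)
lay("top",.522,.245,.02,.04,.03)
a=C["top"]["image"][100:320,120:440];b=C["scene"]["image"][190:410,180:380]
cv2.imwrite("pics/end.png",np.hstack([cv2.resize(a,(480,330)),cv2.resize(b,(300,330))])[:,:,::-1])
E
```

```text
time: 25.65
ee_pos: [0.5084, -0.388, 0.2171]
tool_rot: [-0.0, -0.707, 0.707, 0.0]
contact_force: [0.4, -0.2, -0.5]
finger_gap: 0.0948
grasp_force: 0.0
time: 26.07
ee_pos: [0.5094, -0.3279, 0.318]
tool_rot: [-0.0, 0.708, -0.707, 0.003]
contact_force: [0.1, 0.2, -0.1]
finger_gap: 0.0946
grasp_force: 0.0
[ 0.5079 -0.3284  0.3126]
wrist 3020 circ 0.5086 -0.3893 0.031 z 0.0388
wrist 766 circ 0.6209 -0.2896 0.0169 z 0.0387
wrist none
top 14 circ 0.5086 -0.3893 0.0307 z 0.0368
top 25 circ 0.6159 -0.2955 0.0144 z 0.0383
top 175 circ 0.57 0.0934 0.0243 z 0.0378
top 54 circ 0.521 0.242 0.0362 z 0.0225
```

View pics/end.png

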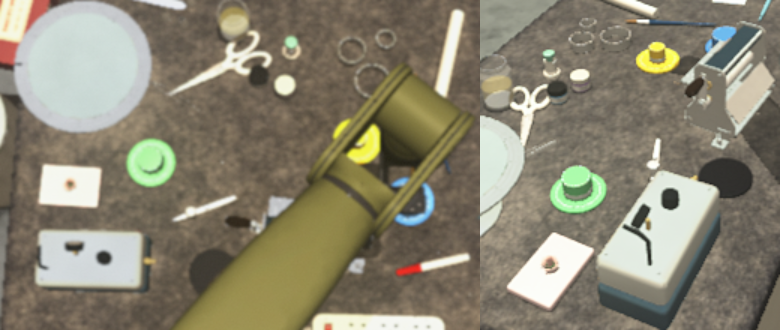

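The rose sits on the pad at (70,185), green at (152,160) and yellow at (657,50) stand on their cards, and the wrist range puts blue within 1 mm of its card's centre. The gripper is empty and clear.

```bash
python3 -c "
from station import r
print(r.hand_in())"
```

```text
the job is handed in; nothing more can be done
None
```

The job is handed in: all three tiers stand upright on the cards of their own colour, measured within about 2 mm of centre (12 mm allowed), and the rose sits petals up on the pink pad; handing in returned no verdict.

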